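# Give the toy truck its driver

## Robot

A 6-joint arm with a two-finger parallel gripper is mounted at the origin on the work surface. World frame = base frame: x ahead of the robot, y to its left, z up, the work surface at z = 0. Lengths are in m, angles in rad, forces in N, time in s.
With the tool pointing down it reaches from about 0.325 to 0.925 m from the base axis. Payload 3.1 kg.
Tool frame: the origin (TCP) lies midway between the tips of the shut fingers; the grasp point (between the pads) lies 19 mm behind it; z points along the fingers, y is the line along which they close (so a half turn about z gives the same grasp; the last joint's range is limited). The gripper opens to 85 mm and grips with 20 to 120 N. Pads are 22 mm wide; open, the fingers measure 114 mm over their backs; the gripper's body (76 mm by 85 mm) begins 54 mm behind the grasp point. The pads swing forward as they close: fully open they stand 13 mm farther back than shut.
Start: joints at [1.229, 0.217, 1.613, -0, 1.311, -0.112], TCP at [0.142, 0.609, 0.231] pointing down, gripper open.
Joint ranges: [-2.75, 2.75], [-0.78, 2.1], [0.31, 2.55], [-1.13, 4.27], [0.13, 2.63], [-2.58, 2.58]. Speed limits (rad/s): [2.79, 2.79, 3.14, 3.14, 3.14, 3.14].

## Interface

Orientations are given as a unit quaternion [x, y, z, w].
In Python, from bench import get_obs, vision, workorder gives the robot as it stands. The module is installed in compiled form; this text tells all that it offers.
- The arm moves only by the tool move_arm, never from a script. Its argument "targets" is a list of rows, each a list of 6 numbers: the shift along the tool's x, y, z in cm, then the turn, a rotation vector about the tool's x, y, z in degrees. In form: [[x, y, z, rx, ry, rz], ...]. A call has 1 to 20 rows; each row is the pose to reach, as a shift and turn from the pose commanded when the call began, along the tool's axes at that moment; what a row does not reach only later rows make up. A row lasts 1/10 s, in which the tool goes at most 50 mm and 8.59 degrees, less where a joint would pass 70% of its speed; a pose out of reach is approached as far as the arm can. A call with a gripper value outside its range is refused whole. "grip" is the gripper's target within -1 to 1 (shut at 1, half-way at 0, fully open at -1), set as the call begins (left out, the last holds). The fingers move at their own pace and stop on an object; "grip_force" is the grip in N (left out, the last holds). Time passes only in rows, so rows that repeat a pose let the fingers close. It gives the time, the measured TCP pose, the force, the opening and the grip force at its end, in the units of the state.
- get_obs(): the state, without advancing time (a new reading comes with each control period).
- vision.grab_frame(name): name is "scene" or "side" or "wrist"; returns the picture (384x512x3 uint8, red, green, blue); there is no depth.
- vision.calibration(name): a dict with "mtx" (3x3 intrinsics, pixels), "T" (4x4, takes a point from camera to world coordinates); the wrist camera has in their place "hand_eye" (4x4, takes a point from camera to tool coordinates, whose origin is the TCP and whose axes are the flange's). Camera axes: x right, y up, looking along -z (the intrinsics and any distortion apply to the point x, -y, -z); pixel columns grow to the right and rows downward; lengths in m; the calibration is good to about 2 mm. The wrist camera is an equidistant fisheye: a pixel r from the principal point sees the ray r / f radians off the axis. A picture is of the moment at which its call begins: read the wrist's pose just before it. calibration takes no time and is no camera call.
- workorder.sign_off(): hands the job in; it is judged then, once.
The state is a dict: "time": time; "q": joint angles; "qd": joint speeds; "tau": joint torques, N m; "eef_pos": TCP position; "orientation": TCP orientation; "wrist_force": force on the tool from outside, world axes, zero at the start; "wrist_torque": the same for the moment, N m; "width": opening from 0.0 (shut) to 1.0 (fully open); "grasp_force": force on a finger pad.
Only numpy, scipy, OpenCV 4.12 (cv2) and the standard library are available. Lean on these libraries where they do the work, as an engineer would, in place of code of your own. Each camera call takes 0.05 s, during which the arm holds its last target. There are 200 camera calls.

## Task

Lift the bare round-headed driver figure straight up out of its pocket in the kit tray by its head, and set it down gently, standing upright, inside the open bed of the wooden toy truck; do not drop it in. Leave the figure with the brimmed hat in its pocket.

Things in the scene. Friction and masses are not known exactly. Their poses are not given: they have to be found in the camera images.
- driver: Bare-headed light-wood peg figure, loose, about 40 g, 70 mm tall. Foot 34 mm across and 28 mm high, sunk in a tray pocket; shoulders taper to a 19 mm neck; head: upright cylinder 26 mm across, 46 to 64 mm above the underside, rounded top at 70 mm. Grip it only by the head, from above, fingers on opposite sides. Origin: centre of the foot's underside; z up.
- hat_figure: Look-alike to be left alone: the same light-wood peg figure wearing a hat with a flat round brim 42 mm across; 79 mm tall. Stands in another pocket of the tray. Origin: centre of the foot's underside; z up.
- kit_tray: Fixed dark wood tray 176 x 176 x 36 mm. Four round pockets 36 mm wide, 28 mm deep (floor 8 mm above the table) at x, y = +-42.5 mm hold, in any order, the driver, the hat figure, a figure with a 27 mm cube head and a foot with a 12 mm axle pin; all tops within 87 mm of the table. Origin: centre of the underside, on the table; x, y along its sides, z up.
- truck_bed (a point): Middle of the flat floor of the toy truck's open bed, 48 mm above the table. Pale plywood truck, fixed on the table, 200 mm long, 126 mm wide. The bed is 120 mm (x) by 92 mm (y) inside, its 6 mm walls rise 20 mm above the floor. x points to the cab, which stands 68 to 128 mm from this point, roof 59 mm above the bed floor; y across the truck, z up.
Things that resemble listed ones, but are neither listed nor needed, are in the scene too. What is shaped like the driver but black or red is not meant.

How it is judged:
On the way, in this order (a step that is already met when the one before it is completed fails the run):
1. the driver has been lifted clear of its pocket, upright (z of driver in the frame of kit_tray above 0.045 m and angle between driver's own z axis and vertical below 0.5 rad), for 0.1 s.
2. the driver is lowered, still held, to within 20 mm of the truck bed's floor, inside the bed (x of driver in the frame of truck_bed between -0.046 and 0.046 m and y of driver in the frame of truck_bed between -0.032 and 0.032 m and z of driver in the frame of truck_bed between -0.006 and 0.02 m and contact force between driver and the fingers above 0.3 N), for 0.05 s.
At the end, for the whole second after the job is handed in: The driver stands upright (within 11 degrees) and at rest on the floor of the truck's bed, anywhere inside its walls, and the hat figure is still in its pocket (not raised more than 12 mm) (x of driver in the frame of truck_bed between -0.046 and 0.046 m and y of driver in the frame of truck_bed between -0.032 and 0.032 m and z of driver in the frame of truck_bed between -0.006 and 0.006 m and angle between driver's own z axis and vertical below 0.2 rad and linear speed of driver below 0.03 m/s and z of hat_figure in the frame of kit_tray below 0.02 m); the robot touches nothing.
It fails at once if the hat figure is lifted out of its pocket (raised more than 15 mm) (z of hat_figure in the frame of kit_tray above 0.023 m).
It also fails if it takes over 40 s, if anything falls off the work surface, if the arm or the gripper's body presses on something with over 40 N, if the wrist force passes 120 N, or if a joint passes its speed limit or range.

## Working session

There is one attempt and no reset: what is moved stays moved. The work goes in short steps, Python scripts to look and compute and a tool call to move; the robot and the scene stay as the last step left them, time stands still between calls to the robot, and variables do not carry over. Pictures are saved under pics/ and viewed, at most 10 in all, crops included, and the job is handed in when it is done.

Besides the shell and the picture viewer there is one more tool, called after "Call:" as name(argument=value, ...) on one line, values as JSON. move_arm: Moves the arm, as the interface text tells. Its arguments: {"type":"object","properties":{"targets":{"type":"array","items":{"type":"array","items":{"type":"number"}}},"grip":{"type":"number"},"grip_force":{"type":"number"}},"required":["targets"]}

```bash
mkdir -p pics; python3 - <<'E'
from bench import get_obs, vision
import cv2, numpy as np
o=get_obs(); print(o['time'],o['eef_pos'],o['orientation'],o['width'])
ims=[]
for n in ['scene','side','wrist']:
    im=vision.grab_frame(n)[:,:,::-1]; cv2.imwrite(f'pics/{n}0.png',im)
    c=vision.calibration(n); print(n,{k:np.round(v,4).tolist() if hasattr(v,'tolist') else v for k,v in c.items()})
E
```

```text
0.0 [0.14206964 0.60780436 0.22996176] [ 1.14649441e-01  9.93405291e-01 -1.17003835e-03 -2.55107070e-04] 0.99626017444034
scene {'mtx': [[346.9872, 0.0, 255.9876], [0.0, 346.9872, 193.0499], [0.0, 0.0, 1.0]], 'T': [[-0.0955, -0.8405, 0.5333, 0.9408], [0.9954, -0.0768, 0.0572, 0.0729], [-0.0071, 0.5363, 0.844, 0.7188], [0.0, 0.0, 0.0, 1.0]]}
side {'mtx': [[347.8269, 0.0, 258.0441], [0.0, 347.8269, 194.7782], [0.0, 0.0, 1.0]], 'T': [[0.9386, 0.2018, -0.28, 0.2852], [-0.3449, 0.5199, -0.7815, -0.67], [-0.0121, 0.8301, 0.5575, 0.5489], [0.0, 0.0, 0.0, 1.0]]}
wrist {'mtx': [[297.3186, 0.0, 252.8255], [0.0, 297.3186, 191.8006], [0.0, 0.0, 1.0]], 'hand_eye': [[0.0003, 0.9518, 0.3067, 0.0782], [1.0, -0.0005, 0.0003, -0.0009], [0.0004, 0.3067, -0.9518, -0.1432], [0.0, 0.0, 0.0, 1.0]]}
```

View pics/scene0.png

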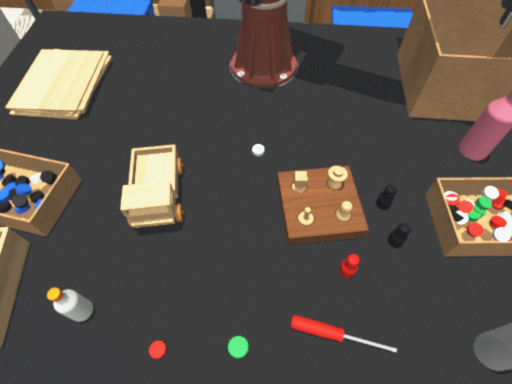

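View pics/side0.png

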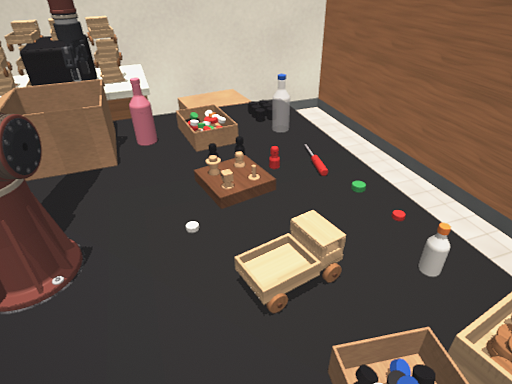

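View pics/wrist0.png

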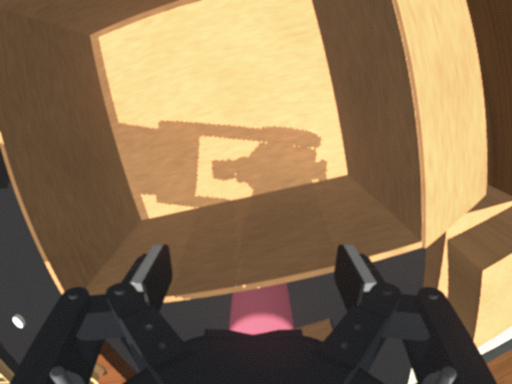

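The scene view has the tray at (320,204), with the driver at (345,210), the hat figure at (337,177), the cube head at (300,182) and the pin foot at (306,215). The truck is at (152,190) with its cab toward the image bottom. In the side view the driver is at (239,158). I'll zoom in on both.

```bash
cat > h.py <<'E'
import numpy as np, cv2
from bench import vision, get_obs
from scipy.spatial.transform import Rotation as R
def ray(n,u,v):
    c=vision.calibration(n); K=c['mtx']; T=np.array(c['T'])
    d=np.array([(u-K[0][2])/K[0][0],-(v-K[1][2])/K[1][1],-1.]); return T[:3,3],T[:3,:3]@d
def onplane(n,u,v,z):
    o,d=ray(n,u,v); return o+d*(z-o[2])/d[2]
def tri(a,b):
    A=np.zeros((3,3));y=np.zeros(3)
    for o,d in (a,b):
        d=d/np.linalg.norm(d);P=np.eye(3)-np.outer(d,d);A+=P;y+=P@o
    return np.linalg.solve(A,y)
def wray(u,v,o):
    c=vision.calibration('wrist');K=c['mtx'];H=np.array(c['hand_eye'])
    x,y=(u-K[0][2])/K[0][0],(v-K[1][2])/K[1][1];r=np.hypot(x,y)+1e-12
    d=np.array([x/r*np.sin(r),-y/r*np.sin(r),-np.cos(r)])
    Q=R.from_quat(o['orientation']).as_matrix()
    return Q@H[:3,3]+o['eef_pos'],Q@H[:3,:3]@d
def wplane(u,v,o,z):
    p,d=wray(u,v,o);return p+d*(z-p[2])/d[2]
E
python3 - <<'E'
import cv2,numpy as np
from h import *
a=cv2.imread('pics/scene0.png');b=cv2.imread('pics/side0.png')
z=lambda im,x,y,w,h:cv2.resize(im[y:y+h,x:x+w],(400,300),interpolation=cv2.INTER_CUBIC)
# scene crops: 4x, 100x75
out=np.vstack([np.hstack([z(a,270,165,100,75),z(a,100,140,120,90)]),np.hstack([z(b,185,135,100,75),z(b,230,205,120,90)])])
cv2.imwrite('pics/z.png',out)
print(onplane('scene',346,207,.066),onplane('side',239,158,.066),tri(ray('scene',346,207),ray('side',239,158)))
E
```

```text
[0.5462347  0.22649694 0.066     ] [0.54247237 0.21050242 0.066     ] [0.54491797 0.22641428 0.05939754]
```

View pics/z.png

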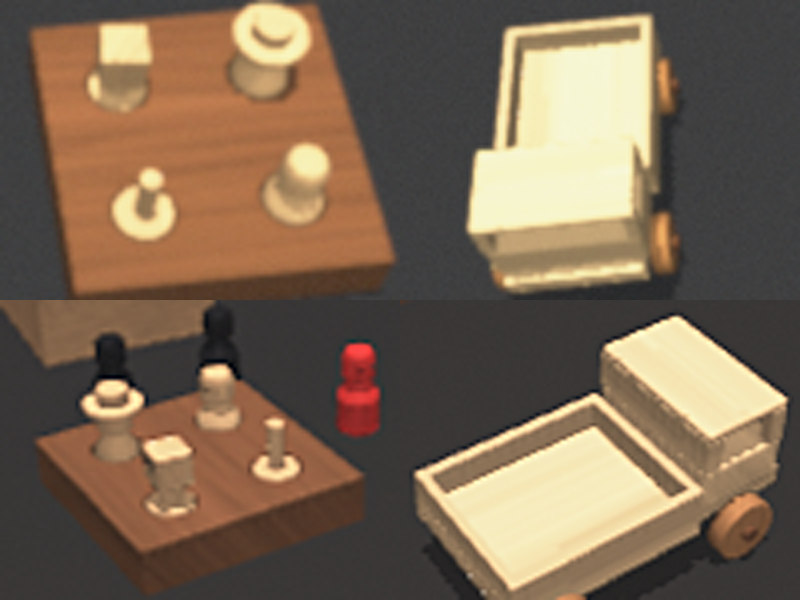

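Top-left of the crop confirms the driver (head centre at about (306,163), full picture (346.5,205.8)). In the side view its head is at (239,156). The four outer rim corners of the truck bed are visible in the side crop.

```bash
python3 - <<'E'
from h import *
print('drv',tri(ray('scene',346.5,205.8),ray('side',239,156.2)),onplane('scene',346.5,205.8,.066),onplane('side',239,156.2,.066))
tr=[onplane('scene',u,v,.036) for u,v in [(278,172.5),(349.5,166.2),(368.2,230.5),(288.7,238)]];print('tray',np.round(tr,3),np.mean(tr,0))
bd=[onplane('side',230+x*.3,205+y*.3,.068) for x,y in [(416,175),(598,95),(700,190),(513,290)]]
bd=[onplane('side',230+(x-400)*.3,205+y*.3,.068) for x,y in [(416,175),(598,95),(700,190),(513,290)]]
print('bed',np.round(bd,3),np.mean(bd,0))
print('rear sc',[onplane('scene',100+x*.3,140+y*.3,.068).round(3) for x,y in [(105,28),(253,15)]])
o=get_obs();print(R.from_quat(o['orientation']).as_matrix().round(3))
E
```

```text
drv [0.54526793 0.22629913 0.06537922] [0.54309777 0.22770572 0.066     ] [0.54593456 0.22143421 0.066     ]
tray [[0.446 0.074 0.036]
 [0.411 0.247 0.036]
 [0.583 0.279 0.036]
 [0.617 0.108 0.036]] [0.51431211 0.17694697 0.036     ]
bed [[ 0.408 -0.186  0.068]
 [ 0.538 -0.158  0.068]
 [ 0.558 -0.256  0.068]
 [ 0.431 -0.286  0.068]] [ 0.48375039 -0.22172129  0.068     ]
rear sc [array([ 0.429, -0.285,  0.068]), array([ 0.407, -0.18 ,  0.068])]
[[-0.974  0.228 -0.001]
 [ 0.228  0.974 -0.002]
 [ 0.    -0.002 -1.   ]]
```

Call:
move_arm(targets=[[0,0,-5,0,0,0],[0,0,-10,0,0,0],[-5,-3,-10,0,0,2],[-10,-6,-10,0,0,4],[-15,-9,-10,0,0,6],[-20,-12,-10,0,0,8],[-24,-14,-10,0,0,10],[-28,-16.5,-9,0,0,12],[-32,-19,-8,0,0,14],[-36,-21,-6,0,0,16],[-40,-23,-4,0,0,16],[-44,-25.5,-2,0,0,16],[-46,-27,1,0,0,16],[-48,-28,3,0,0,16],[-48,-28,3,0,0,16],[-48,-28,3,0,0,16],[-48,-28,3,0,0,16],[-48,-28,3,0,0,16]], grip=-1, grip_force=30)

```text
time: 1.95
eef_pos: [0.5462, 0.2279, 0.2031]
orientation: [0.251, 0.968, 0.001, 0.001]
wrist_force: [0.3, -0.9, 0.0]
width: 1.0
grasp_force: 0.0
```

```bash
python3 - <<'E'
from h import *
o=get_obs(); im=vision.grab_frame('wrist')[:,:,::-1]; cv2.imwrite('pics/w1.png',im)
import json; json.dump({k:np.array(o[k]).tolist() for k in o},open('o1.json','w'))
print(o['time'],o['eef_pos'],R.from_quat(o['orientation']).as_matrix().round(3))
E
```

```text
1.95 [0.54616149 0.22793182 0.20309613] [[-0.874  0.486  0.003]
 [ 0.486  0.874  0.001]
 [-0.002  0.002 -1.   ]]
```

View pics/w1.png

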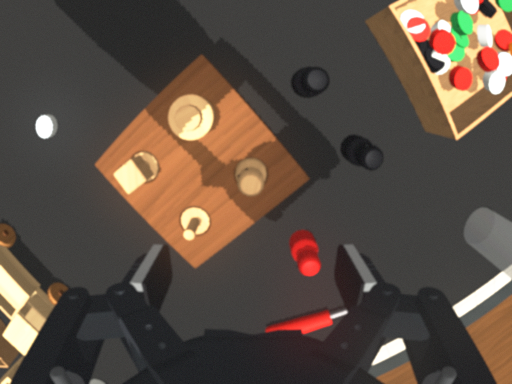

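The wrist view shows the driver's head centred near (251,182) in the right-hand pocket, the hat figure at (190,117) and the red peg at (308,262).

```bash
python3 - <<'E'
from h import *; import json
o=json.load(open('o1.json'))
for n,u,v,z in [('drv top',251,182,.076),('red',308,265,.06),('hat',190,116,.085),('pin',189,235,.06),('black',371,158,.06)]:
    p=wplane(u,v,o,z);print(n,p.round(4),(np.array(R.from_quat(o['orientation']).as_matrix()).T@(p-o['eef_pos'])*100).round(2))
E
```

```text
drv top [0.5447 0.2261 0.076 ] [ 0.06 -0.26 12.71]
red [0.6658 0.2328 0.06  ] [-10.2    6.2   14.34]
hat [0.4631 0.21   0.085 ] [ 6.41 -5.63 11.79]
pin [0.568  0.1358 0.06  ] [-6.36 -7.02 14.31]
black [0.5859 0.345  0.06  ] [ 2.24 12.13 14.33]
```

Call:
move_arm(targets=[[0,-0.2,3,0,0,0],[0,-0.2,6,0,0,0],[0,-0.2,9,0,0,0],[0,-0.2,11,0,0,0],[0,-0.2,13,0,0,0],[0,-0.2,14.5,0,0,0],[0,-0.2,15.5,0,0,0],[0,-0.2,16,0,0,0],[0,-0.2,16,0,0,0],[0,-0.2,16,0,0,0]])

```text
time: 3.0
eef_pos: [0.5457, 0.2252, 0.0422]
orientation: [0.252, 0.968, 0.0, 0.001]
wrist_force: [-0.7, -0.1, 0.6]
width: 0.999
grasp_force: 0.0
```

Call:
move_arm(targets=[[0,0,0,0,0,0],[0,0,0,0,0,0],[0,0,0,0,0,0],[0,0,0,0,0,0],[0,0,0,0,0,0],[0,0,0,0,0,0],[0,0,0,0,0,0],[0,0,0,0,0,0],[0,0,0,0,0,0],[0,0,0,0,0,0],[0,0,0,0,0,0],[0,0,0,0,0,0]], grip=1, grip_force=30)

```text
time: 4.2
eef_pos: [0.5452, 0.2249, 0.0416]
orientation: [0.252, 0.968, 0.0, 0.0]
wrist_force: [-0.7, -0.4, 3.9]
width: 0.287
grasp_force: 29.5
```

Call:
move_arm(targets=[[0,0,-0.5,0,0,0],[0,0,-1,0,0,0],[0,0,-2,0,0,0],[0,0,-3,0,0,0],[0,0,-4.5,0,0,0],[0,0,-6,0,0,0],[0,0,-8,0,0,0],[0,0,-10,0,0,0],[0,0,-12,0,0,0],[0,0,-14,0,0,0],[0,0,-16,0,0,0],[0,0,-16,0,0,0],[0,0,-16,0,0,0]])

```text
time: 5.5
eef_pos: [0.5453, 0.2249, 0.2024]
orientation: [0.252, 0.968, 0.0, 0.001]
wrist_force: [-0.6, 0.5, -0.6]
width: 0.292
grasp_force: 29.7
```

```bash
python3 - <<'E'
from h import *
o=get_obs(); w=vision.grab_frame('wrist')[:,:,::-1];s=vision.grab_frame('side')[:,:,::-1];c=vision.grab_frame('scene')[:,:,::-1]
z=lambda im,x,y,w,h:cv2.resize(im[y:y+h,x:x+w],(400,300),interpolation=cv2.INTER_CUBIC)
cv2.imwrite('pics/l.png',np.vstack([np.hstack([z(w,0,0,512,384),z(w,150,200,200,150)]),np.hstack([z(s,160,60,160,120),z(c,260,100,160,120)])]))
Q=R.from_quat(o['orientation']).as_matrix()
print(o['time'],o['eef_pos'],o['width'],Q.T@(np.array([.476,-.2235,.25])-o['eef_pos'])*100)
E
```

```text
5.5 [0.5453001 0.2249407 0.2023825] 0.29209648106692265 [-15.80905147 -42.52974253  -4.79424661]
```

View pics/l.png

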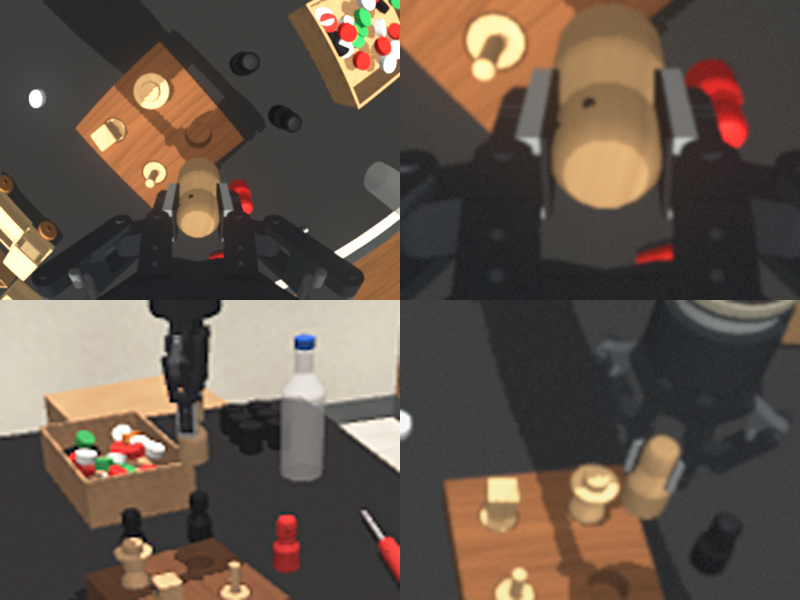

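The driver is held upright between the pads (wrist crop), and the hat figure is still in its pocket. Next I go over the truck bed.

Call:
move_arm(targets=[[-0.5,-1.3,-1,0,0,0],[-1.5,-4,-2,0,0,0],[-2.5,-7,-2,0,0,0],[-3.7,-10,-2,0,0,0],[-4.8,-13,-2,0,0,0],[-5.9,-16,-2,0,0,0],[-7.1,-19,-2,0,0,0],[-8.2,-22,-2,0,0,0],[-9.3,-25,-2,0,0,0],[-10.4,-28,-2,0,0,0],[-11.5,-31,-2,0,0,0],[-12.6,-34,-2,0,0,0],[-13.8,-37,-2,0,0,0],[-14.8,-39.8,-2,0,0,0],[-15.5,-41.6,-2,0,0,0],[-15.8,-42.5,-2,0,0,0],[-15.8,-42.5,-2,0,0,0],[-15.8,-42.5,-2,0,0,0],[-15.8,-42.5,-2,0,0,0]])

```text
time: 7.55
eef_pos: [0.4758, -0.2222, 0.2212]
orientation: [0.251, 0.968, 0.0, -0.0]
wrist_force: [-0.4, -0.6, -1.1]
width: 0.292
grasp_force: 29.7
```

```bash
python3 - <<'E'
from h import *
import json
o=get_obs(); w=vision.grab_frame('wrist')[:,:,::-1]
json.dump({k:np.array(o[k]).tolist() for k in o},open('o2.json','w'))
cv2.imwrite('pics/t.png',w)
Q=R.from_quat(o['orientation']).as_matrix()
print(o['time'],o['eef_pos'],o['width'],Q.round(3))
E
```

```text
7.55 [ 0.47580015 -0.22224767  0.22121239] 0.29215396063903576 [[-0.874  0.486 -0.   ]
 [ 0.486  0.874  0.001]
 [ 0.001  0.    -1.   ]]
```

View pics/t.png

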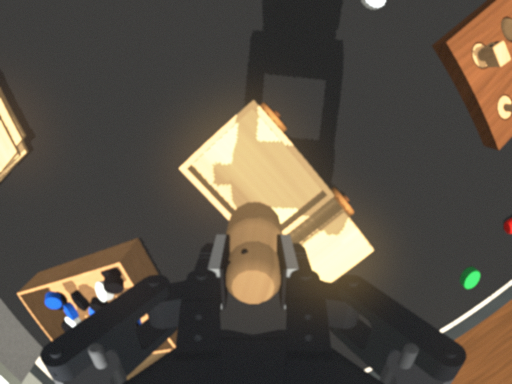

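Wrist view: the bed's rear outer rim corners are at (180,167) and (253,100), with the cab at lower right; the figure is above the bed.

```bash
python3 - <<'E'
from h import *; import json
o=json.load(open('o2.json'))
a,b=[wplane(u,v,o,.068) for u,v in [(180,167),(253,101)]]
m=(a+b)/2;y=(b-a)/np.linalg.norm(b-a);x=np.array([y[1],-y[0],0])
print(a,b,np.linalg.norm(b-a),np.degrees(np.arctan2(x[1],x[0])))
c=m+x*.066
print(c,'tcp in bed',x@(np.array(o['eef_pos'])-c),y@(np.array(o['eef_pos'])-c))
E
```

```text
[ 0.43000146 -0.28460402  0.068     ] [ 0.40890859 -0.18577376  0.068     ] 0.10105607377826767 12.047612459889883
[ 0.48400134 -0.22141308  0.068     ] tcp in bed -0.008194751627930217 0.0008955821135546363
```

Call:
move_arm(targets=[[0,0,2,0,0,0],[0,0,4.5,0,0,0],[0,0,7,0,0,0],[0,0,9,0,0,0],[0,0,10.5,0,0,0],[0,0,11.7,0,0,0],[0,0,12.5,0,0,0],[0,0,13,0,0,0],[0,0,13.3,0,0,0],[0,0,13.5,0,0,0],[0,0,13.5,0,0,0],[0,0,13.5,0,0,0]])

```text
time: 8.8
eef_pos: [0.4762, -0.2235, 0.0868]
orientation: [0.252, 0.968, -0.0, 0.0]
wrist_force: [-0.1, -0.3, -0.9]
width: 0.294
grasp_force: 29.7
```

Call:
move_arm(targets=[[0,0,0.1,0,0,0],[0,0,0.2,0,0,0],[0,0,0.2,0,0,0],[0,0,0.2,0,0,0]])

```text
time: 9.2
eef_pos: [0.4758, -0.2232, 0.0843]
orientation: [0.252, 0.968, 0.0, -0.0]
wrist_force: [0.2, 0.7, -0.3]
width: 0.292
grasp_force: 29.7
```

Call:
move_arm(targets=[[0,0,0.05,0,0,0],[0,0,0.1,0,0,0],[0,0,0.1,0,0,0],[0,0,0.1,0,0,0]])

```text
time: 9.6
eef_pos: [0.4758, -0.2232, 0.0833]
orientation: [0.252, 0.968, 0.0, -0.0]
wrist_force: [0.4, -0.5, -0.3]
width: 0.293
grasp_force: 29.7
```

Call:
move_arm(targets=[[0,0,0.05,0,0,0],[0,0,0.1,0,0,0],[0,0,0.1,0,0,0],[0,0,0.1,0,0,0]])

```text
time: 10.0
eef_pos: [0.4758, -0.2232, 0.0823]
orientation: [0.252, 0.968, 0.0, -0.0]
wrist_force: [-0.2, -0.5, -0.4]
width: 0.296
grasp_force: 29.7
```

Call:
move_arm(targets=[[0,0,0.05,0,0,0],[0,0,0.1,0,0,0],[0,0,0.1,0,0,0],[0,0,0.1,0,0,0]])

```text
time: 10.4
eef_pos: [0.476, -0.2233, 0.0816]
orientation: [0.252, 0.968, -0.0, 0.0]
wrist_force: [-0.5, 0.7, 2.0]
width: 0.292
grasp_force: 29.8
```

Contact is felt (about 2 N), so I release.

Call:
move_arm(targets=[[0,0,0,0,0,0],[0,0,0,0,0,0],[0,0,0,0,0,0],[0,0,0,0,0,0],[0,0,0,0,0,0],[0,0,0,0,0,0],[0,0,0,0,0,0],[0,0,0,0,0,0]], grip=-0.4)

```text
time: 11.2
eef_pos: [0.4758, -0.2232, 0.0813]
orientation: [0.252, 0.968, -0.0, 0.0]
wrist_force: [-0.4, 0.1, 0.1]
width: 0.694
grasp_force: 0.0
```

Call:
move_arm(targets=[[0,0,-1,0,0,0],[0,0,-2.5,0,0,0],[0,0,-5,0,0,0],[0,0,-8,0,0,0],[0,0,-11,0,0,0],[0,0,-14,0,0,0],[0,0,-14,0,0,0],[0,0,-14,0,0,0],[0,0,-14,0,0,0]])

```text
time: 12.1
eef_pos: [0.4752, -0.2228, 0.2207]
orientation: [0.252, 0.968, 0.0, -0.001]
wrist_force: [-0.9, 0.7, -0.1]
width: 0.7
grasp_force: 0.0
```

```bash
python3 - <<'E'
from h import *
w=vision.grab_frame('wrist')[:,:,::-1];s=vision.grab_frame('side')[:,:,::-1];c=vision.grab_frame('scene')[:,:,::-1]
z=lambda im,x,y,w,h:cv2.resize(im[y:y+h,x:x+w],(400,300),interpolation=cv2.INTER_CUBIC)
cv2.imwrite('pics/e.png',np.vstack([np.hstack([z(w,0,0,512,384),z(s,160,130,120,90)]),np.hstack([z(s,220,190,140,105),z(c,80,120,160,120)])]))
E
```

```text
(no output)
```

View pics/e.png

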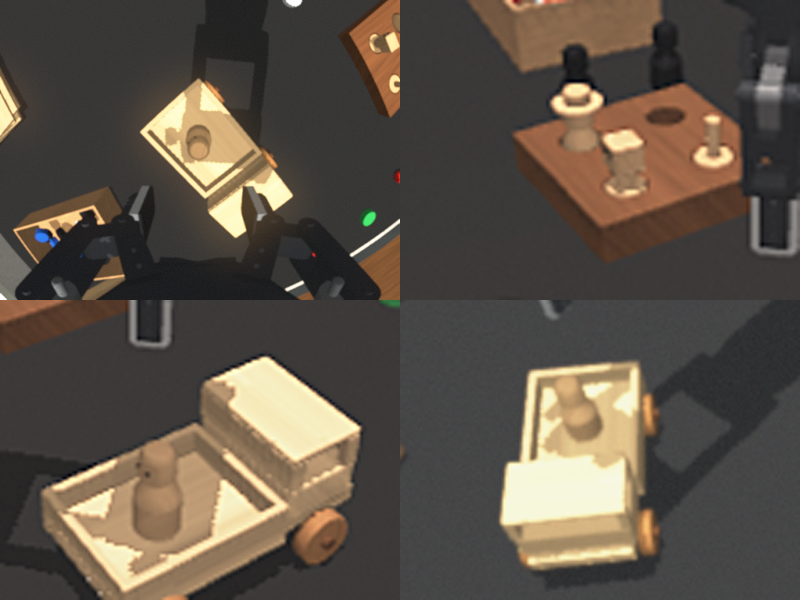

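The driver stands upright in the bed, with its foot at about (275,267) in the side view, and the hat figure is still in its pocket.

```bash
python3 - <<'E'
from h import *
from bench import workorder
p=onplane('side',275,267,.055);d=p-[.484,-.2215,.055];a=np.radians(12);x=d[0]*np.cos(a)+d[1]*np.sin(a);y=-d[0]*np.sin(a)+d[1]*np.cos(a)
print(x,y)
if abs(x)<.035 and abs(y)<.025: print(workorder.sign_off())
E
```

```text
-0.007659979079440199 -0.0029161798630812736
the job is handed in; nothing more can be done
None
```

The driver stands upright in the truck bed, about 8 mm behind its middle and released only after it touched the floor; the hat figure is still in its pocket. I handed the job in at about 12 s on the robot's clock; the sign-off returned no verdict.

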